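# Put away standards, samples and pump cassette by kind, clean to dirty

### The arm

A 6-joint arm with a two-finger parallel gripper is mounted at the origin on the work surface. World frame = base frame: x ahead of the robot, y to its left, z up, the work surface at z = 0. Lengths are in mm, angles in rad, forces in N, time in s.
With the tool pointing down it reaches from about 350 to 775 mm from the base axis. Payload 5.5 kg.
Tool frame: the origin (TCP) lies between the finger pads; the fingertips stand 14 mm ahead of it and the grasp point (between the pads) lies 5 mm behind it; z points along the fingers, y is the line along which they close (so a half turn about z gives the same grasp; the last joint's range is limited). The gripper opens to 85 mm and grips with 20 to 120 N. Pads are 22 mm wide; open, the fingers measure 114 mm over their backs; the gripper's body (76 mm by 85 mm) begins 54 mm behind the grasp point. The pads swing forward as they close: fully open they stand 13 mm farther back than shut.
Start: joints at [0.988, 0.313, 0.046, 1.304, 0, 1.431], TCP at [246.4, 519.574, 245.323] pointing down, gripper open.
Joint ranges: [-2.76, 2.76], [-0.86, 1.69], [-1.03, 1.26], [-2.2, 2.34], [-1.47, 1.5], [-3.14, 3.14]. Speed limits (rad/s): [2.57, 2.57, 3.14, 3.14, 3.14, 3.14].

### API

Orientations are given as a unit quaternion [x, y, z, w].
In Python, from bench import status, optics, env, models gives the robot as it stands.
- The arm moves only by the tool step_arm, never from a script. Its argument "series" is a list of rows, each a list of 7 numbers: the shift along the tool's x, y, z in mm, then the turn, a rotation vector about the tool's x, y, z in rad, then the finger opening in mm, from 0 to 85.4. In form: [[tx, ty, tz, wx, wy, wz, grip], ...]. A call has 1 to 12 rows; each row is the pose to reach, as a shift and turn from the pose commanded when the call began, along the tool's axes at that moment; what a row does not reach only later rows make up. A row lasts 1/10 s, in which the tool goes at most 50 mm and 8.59 degrees, less where a joint would pass 70% of its speed; a pose out of reach is approached as far as the arm can. A call with a gripper value outside its range is refused whole. The fingers move at their own pace and stop on an object; "grip_force" is the grip in N (left out, the last holds). Time passes only in rows, so rows that repeat a pose let the fingers close. It gives the time, the measured TCP pose, the force, the opening and the grip force at its end, in the units of the state.
- status.read_state(): the state, without advancing time (a new reading comes with each control period).
- optics.capture(name): name is "scene" or "top" or "wrist"; returns the picture (480x640x3 uint8, blue, green, red); there is no depth.
- optics.camera_model(name): a dict with "K" (3x3 intrinsics, pixels), "rvec" (rotation vector, rad) and "tvec" (3), from world to camera coordinates, as OpenCV has them; the wrist camera has in their place "hand_eye" (4x4, takes a point from camera to tool coordinates, whose origin is the TCP and whose axes are the flange's). Camera axes: x right, y down, z forward; pixel columns grow to the right and rows downward; lengths in mm; the calibration is good to about 2 mm. A picture is of the moment at which its call begins: read the wrist's pose just before it. camera_model takes no time and is no camera call.
- env.finish_job(): hands the job in; it is judged then, once.
Trained networks look in the newest picture that a camera, given by its name, has taken for a name from the list of things; names that differ only in an ending like _2 or _b are one class to them, and where a whole thing is asked for, a point or a joint stands for the part that bears it (a point fixed in the world has none). Each returns a list of dicts, best first, with "score" (0 to 1); they miss things now and then, are a little off and sometimes report something else, mostly with a low value. They report only what shows in the picture. A call takes as long as a camera call.
- models.cut_out(camera, query): "region" (480x640 bool, what is visible of it) and "bbox" ([left, top, width, height] in pixels, round what is visible of it).
The state is a dict: "t": time; "joint_positions": joint angles; "qvel": joint speeds; "joint_efforts": joint torques, N m; "eef_pos": TCP position; "orientation": TCP orientation; "force": force on the tool from outside, world axes, zero at the start; "wrist_torque": the same for the moment, N m; "finger_gap": finger opening in mm; "finger_force": force on a finger pad.
Only numpy, scipy, OpenCV 4.12 (cv2) and the standard library are available. Lean on these libraries where they do the work, as an engineer would, in place of code of your own. Each camera call takes 0.05 s, during which the arm holds its last target. There are 200 camera calls.

### The job

Clear the mixed row in front of the spectrometer trays, working from clean to dirty: first stand the two amber standard bottles in the orange tray, then the two blue-capped sample jars in the blue tray, one to a bay and upright, and last set the grey pump cassette flat on its base in the grey parts tray. Leave each kind where it is until its turn comes, set everything down rather than letting it drop, and do not disturb the beaker or the crucible.

Things in the scene. Friction and masses are not known exactly. Their poses are not given: they have to be found in the camera images.
- standard_a: amber-brown glass standard bottle, white label band, orange cap, standing: straight body 38 mm diameter up to 62 mm height, shoulder to 72 mm, then the cap, 28 mm diameter, up to 90 mm. 60 to 130 g. Origin: centre of its underside; z up. In a row near x 0.45 m, 80 mm or more clear of the next thing to sort. The two are alike; either bay will do.
- standard_b: amber-brown glass standard bottle, white label band, orange cap, standing: straight body 38 mm diameter up to 62 mm height, shoulder to 72 mm, then the cap, 28 mm diameter, up to 90 mm. 60 to 130 g. Origin: centre of its underside; z up. In a row near x 0.45 m, 80 mm or more clear of the next thing to sort. The two are alike; either bay will do.
- sample_a: white plastic sample jar with a wide blue cap, standing: body 37 mm diameter up to 36 mm height, then the straight-sided cap, 41 mm diameter, up to 62 mm. 40 to 90 g. Origin: centre of its underside; z up. In the same row as the standards. The two are alike; either bay will do.
- sample_b: white plastic sample jar with a wide blue cap, standing: body 37 mm diameter up to 36 mm height, then the straight-sided cap, 41 mm diameter, up to 62 mm. 40 to 90 g. Origin: centre of its underside; z up. In the same row as the standards. The two are alike; either bay will do.
- pump_cassette: light grey pump cassette, a block with dark roller ends on its long sides and a red latch bar along its top: 30 mm (its x) by 56 mm (its y, the long way, along the red bar), 52 mm high. 85 to 170 g. Origin: centre of its underside; z up. Stands on the bench in the same row, its long side within 0.9 rad of world y.
- standards_tray: orange tray fixed to the bench, open on top. Outside 72 (its x) by 139 mm (its y); walls 5 mm thick, 22 mm high; floor 5 mm thick. A like divider makes two bays, 62 by 62 mm, centred at y = +33.5 and -33.5 mm in its frame. Origin: centre of its underside, on the bench; z up. The three trays swap places in a row near x 0.62 m, turned up to 0.25 rad.
- samples_tray: blue tray fixed to the bench, open on top. Outside 72 (its x) by 139 mm (its y); walls 5 mm thick, 22 mm high; floor 5 mm thick. A like divider makes two bays, 62 by 62 mm, centred at y = +33.5 and -33.5 mm in its frame. Origin: centre of its underside, on the bench; z up. The three trays swap places in a row near x 0.62 m, turned up to 0.25 rad.
- parts_tray: grey tray for spare parts, fixed to the bench, undivided. Outside 72 mm (its x) by 139 mm (its y), inside 62 mm by 129 mm; walls 5 mm thick and 22 mm high, floor 5 mm thick. Origin: centre of its underside, on the bench; z up. The three trays swap places in a row near x 0.62 m, turned up to 0.25 rad.
- beaker: small clear glass beaker, 42 mm diameter, 48 mm high. Origin: centre of its underside. Loose; stands between the things to be sorted and the trays, near x 0.51 m. It is not to be sorted and must be left where it stands.
- crucible: small white ceramic crucible, 38 mm diameter, 32 mm high. Origin: centre of its underside. Loose; stands between the things to be sorted and the trays, near x 0.51 m. It is not to be sorted and must be left where it stands.

How it is judged (in metres and radians):
On the way, in this order (a step that is already met when the one before it is completed fails the run):
1. both amber standards stand released in the orange tray, while samples and cassette are still where they were (x of standard_a in the frame of standards_tray between -0.022 and 0.022 m and y of standard_a in the frame of standards_tray between -0.06 and 0.06 m and z of standard_a in the frame of standards_tray between -0.005 and 0.012 m and angle between each of standard_a, standard_b's own z axis and vertical below 0.15 rad and x of standard_b in the frame of standards_tray between -0.022 and 0.022 m and y of standard_b in the frame of standards_tray between -0.06 and 0.06 m and z of standard_b in the frame of standards_tray between -0.005 and 0.012 m and contact force between each of standard_a, standard_b and the fingers below 0.05 N and distance of each of sample_a, sample_b, pump_cassette from where it was at the start of the episode below 0.03 m), for 0.2 s.
2. then both samples stand released in the blue tray, while the cassette is still where it was (x of standard_a in the frame of standards_tray between -0.022 and 0.022 m and y of standard_a in the frame of standards_tray between -0.06 and 0.06 m and z of standard_a in the frame of standards_tray between -0.005 and 0.012 m and angle between each of standard_a, standard_b, sample_a, sample_b's own z axis and vertical below 0.15 rad and x of standard_b in the frame of standards_tray between -0.022 and 0.022 m and y of standard_b in the frame of standards_tray between -0.06 and 0.06 m and z of standard_b in the frame of standards_tray between -0.005 and 0.012 m and x of sample_a in the frame of samples_tray between -0.022 and 0.022 m and y of sample_a in the frame of samples_tray between -0.06 and 0.06 m and z of sample_a in the frame of samples_tray between -0.005 and 0.012 m and x of sample_b in the frame of samples_tray between -0.022 and 0.022 m and y of sample_b in the frame of samples_tray between -0.06 and 0.06 m and z of sample_b in the frame of samples_tray between -0.005 and 0.012 m and contact force between each of sample_a, sample_b and the fingers below 0.05 N and distance of pump_cassette from where it was at the start of the episode below 0.03 m), for 0.2 s.
3. last, the cassette stands released in the grey tray (x of standard_a in the frame of standards_tray between -0.022 and 0.022 m and y of standard_a in the frame of standards_tray between -0.06 and 0.06 m and z of standard_a in the frame of standards_tray between -0.005 and 0.012 m and angle between each of standard_a, standard_b, sample_a, sample_b, pump_cassette's own z axis and vertical below 0.15 rad and x of standard_b in the frame of standards_tray between -0.022 and 0.022 m and y of standard_b in the frame of standards_tray between -0.06 and 0.06 m and z of standard_b in the frame of standards_tray between -0.005 and 0.012 m and x of sample_a in the frame of samples_tray between -0.022 and 0.022 m and y of sample_a in the frame of samples_tray between -0.06 and 0.06 m and z of sample_a in the frame of samples_tray between -0.005 and 0.012 m and x of sample_b in the frame of samples_tray between -0.022 and 0.022 m and y of sample_b in the frame of samples_tray between -0.06 and 0.06 m and z of sample_b in the frame of samples_tray between -0.005 and 0.012 m and x of pump_cassette in the frame of parts_tray between -0.022 and 0.022 m and y of pump_cassette in the frame of parts_tray between -0.055 and 0.055 m and z of pump_cassette in the frame of parts_tray between -0.005 and 0.012 m and contact force between pump_cassette and the fingers below 0.05 N), for 0.2 s.
At the end, for the whole second after the job is handed in: Both standards stand on the floor of the orange tray, both samples on the floor of the blue tray, one to a bay, and the cassette on the floor of the grey tray: inside the walls, underside less than 12 mm above the bench, upright within 0.15 rad, released and at rest (all of step 3 and linear speed of each of standard_a, standard_b, sample_a, sample_b, pump_cassette below 0.02 m/s and contact force between each of standard_a, standard_b, sample_a, sample_b and the fingers below 0.05 N); the robot touches nothing.
It fails at once if the beaker or the crucible is disturbed (shifted by over 25 mm or tipped over) (distance of any of beaker, crucible from where it was at the start of the episode above 0.025 m or angle between any of beaker, crucible's own z axis and vertical above 0.5 rad).
It fails at once if a thing to be sorted is dropped: in the air, touching nothing, with its origin over 35 mm above the bench ((height (world z) of standard_a above 0.035 m and contact force between standard_a and anything else below 0.02 N) or (height (world z) of standard_b above 0.035 m and contact force between standard_b and anything else below 0.02 N) or (height (world z) of sample_a above 0.035 m and contact force between sample_a and anything else below 0.02 N) or (height (world z) of sample_b above 0.035 m and contact force between sample_b and anything else below 0.02 N) or (height (world z) of pump_cassette above 0.035 m and contact force between pump_cassette and anything else below 0.02 N)).
It also fails if it takes over 112 s, if anything falls off the work surface, if the arm or the gripper's body presses on something with over 40 N, if the wrist force passes 120 N, or if a joint passes its speed limit or range.

## Working session

There is one attempt and no reset: what is moved stays moved. The work goes in short steps, Python scripts to look and compute and a tool call to move; the robot and the scene stay as the last step left them, time stands still between calls to the robot, and variables do not carry over. Pictures are saved under pics/ and viewed, at most 14 in all, crops included, and the job is handed in when it is done.

Besides the shell and the picture viewer there is one more tool, called in YAML: its name, and indented under it one key for each argument. step_arm: Moves the arm, as the interface text tells. Its arguments: {"type":"object","properties":{"series":{"type":"array","items":{"type":"array","items":{"type":"number"}}},"grip_force":{"type":"number"}},"required":["series"]}

```bash
ls; mkdir -p pics; cat > h.py <<'E'
import numpy as np, cv2
from bench import status, optics, env, models
from scipy.spatial.transform import Rotation as R
def cam(name):
    m=optics.camera_model(name); K=np.array(m["K"],float)
    if name=="wrist":
        s=status.read_state(); T=np.eye(4); T[:3,:3]=R.from_quat(s["orientation"]).as_matrix(); T[:3,3]=s["eef_pos"]
        W=T@np.array(m["hand_eye"]); Rc=W[:3,:3].T; return K,Rc,-Rc@W[:3,3]
    return K,cv2.Rodrigues(np.array(m["rvec"],float))[0],np.array(m["tvec"],float).ravel()
def ray(c,uv,z):
    K,Rc,t=c; d=Rc.T@np.linalg.solve(K,[uv[0],uv[1],1]); o=-Rc.T@t
    return (o+d*(z-o[2])/d[2])
def proj(c,P):
    K,Rc,t=c; p=(K@(Rc@np.atleast_2d(P).T+t[:,None])).T; return p[:,:2]/p[:,2:]
E
python3 - <<'E'
from h import *
s=status.read_state(); print(s)
for n in ["top","scene"]:
    im=optics.capture(n); cv2.imwrite(f"pics/{n}0.png",im); c=cam(n); print(n,c[0].tolist(),(-c[1].T@c[2]).round(), c[1].round(2).tolist())
    for q in ["standard_a","sample_a","pump_cassette","standards_tray","samples_tray","parts_tray","beaker","crucible"]:
        for d in models.cut_out(n,q):
            m=d["region"]; ys,xs=np.nonzero(m)
            if len(xs): print(n,q,round(d["score"],2),d["bbox"],ray(c,(xs.mean(),ys.mean()),30).round().tolist())
E
```

```text
pics
{'t': 0.0, 'joint_positions': array([9.88422780e-01, 3.14002690e-01, 4.49750102e-02, 1.30358408e+00,
       8.00427567e-06, 1.43121749e+00]), 'qvel': array([ 3.93678743e-04, -1.82981518e-04, -7.66461355e-04,  1.90487077e-03,
       -8.35459254e-05, -1.81743817e-03]), 'joint_efforts': array([ 1.33966256e-03, -4.80621278e+01,  2.98536086e+01,  1.93456892e-02,
       -1.57143127e-04, -5.57265295e-06]), 'eef_pos': array([246.0968428 , 519.14250793, 244.40591235]), 'orientation': array([ 2.19592999e-01,  9.75591149e-01, -8.47803443e-04, -3.24338687e-04]), 'force': array([0.32112479, 1.00475023, 0.98405868]), 'wrist_torque': array([ 0.02042164,  0.00292256, -0.0139142 ]), 'finger_force': 0.0, 'finger_gap': 85.31807840060101}
top [[493.8016238607179, 0.0, 318.6451744037985], [0.0, 493.8016238607179, 239.01196858723617], [0.0, 0.0, 1.0]] [ 366.   10. 1007.] [[0.0, -1.0, 0.02], [-0.99, -0.01, -0.16], [0.16, -0.02, -0.99]]
top standard_a 0.87 [475.8, 275.2, 31.8, 21.6] [436.0, -352.0, 30.0]
top standard_a 0.59 [119.8, 270.3, 34.4, 22.5] [437.0, 345.0, 30.0]
top sample_a 0.91 [383.0, 272.3
[... 981 characters left out ...]

scene standard_a 0.7 [480.0, 154.8, 22.6, 47.3] [426.0, 349.0, 30.0]
scene sample_a 0.72 [232.0, 196.7, 18.8, 34.6] [439.0, -154.0, 30.0]
scene sample_a 0.61 [404.6, 186.3, 22.8, 39.4] [471.0, 180.0, 30.0]
scene pump_cassette 0.58 [306.1, 194.5, 31.1, 35.1] [463.0, -5.0, 30.0]
scene standards_tray 0.75 [303.3, 249.6, 88.5, 48.5] [627.0, 10.0, 30.0]
scene standards_tray 0.16 [268.4, 222.3, 24.2, 34.2] [516.0, -87.0, 30.0]
scene samples_tray 0.86 [147.8, 261.9, 94.4, 63.5] [625.0, -246.0, 30.0]
scene parts_tray 0.9 [431.0, 240.3, 93.3, 52.4] [654.0, 231.0, 30.0]
scene beaker 0.56 [268.4, 223.3, 20.8, 33.0] [517.0, -88.0, 30.0]
scene crucible 0.67 [368.5, 217.0, 15.5, 29.6] [530.0, 82.0, 30.0]
```

View pics/top0.png

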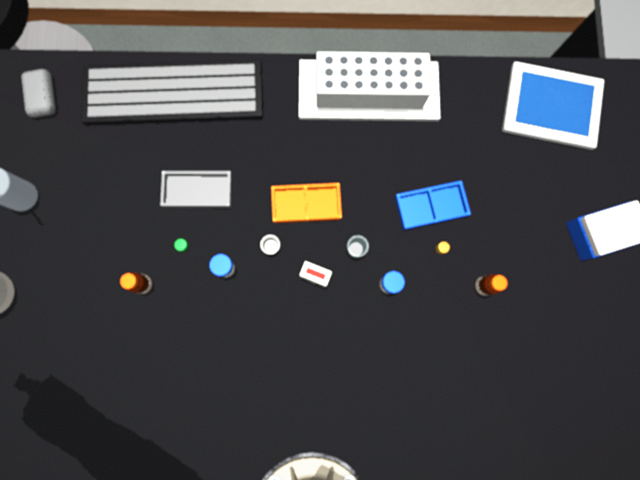

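View pics/scene0.png

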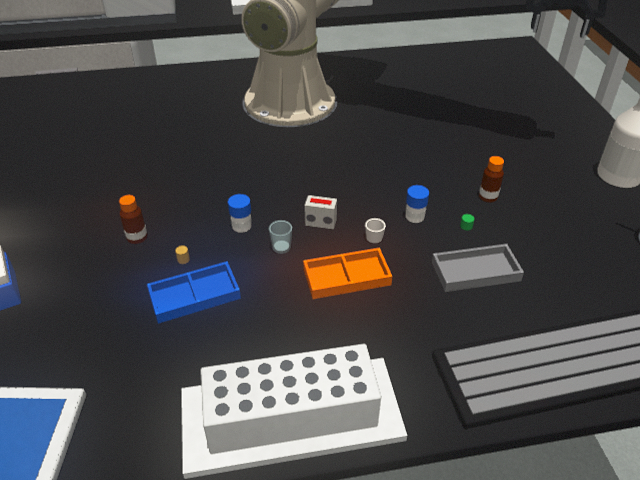

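```bash
cat >> h.py <<'E'
from scipy.optimize import minimize
def cyl(x,y,r,z0,z1):
    a=np.linspace(0,2*np.pi,40); p=np.c_[x+r*np.cos(a),y+r*np.sin(a)]
    return np.vstack([np.c_[p,np.full(40,z)] for z in (z0,z1)])
def box(x,y,th,lx,ly,h):
    c,s=np.cos(th),np.sin(th); return np.array([[x+c*a*lx/2-s*b*ly/2,y+s*a*lx/2+c*b*ly/2,z] for a in(-1,1) for b in(-1,1) for z in(0,h)])
S=4
def hullmask(uv):
    m=np.zeros((480*S,640*S),np.uint8); hl=cv2.convexHull(uv.astype(np.float32)); cv2.fillConvexPoly(m,np.round((hl*S+S/2-.5)*16).astype(np.int32),1,shift=4); return m
def fit(c,mask,shape,p0):
    pts=cv2.findNonZero(mask.astype(np.uint8))[:,0]; corners=np.vstack([pts+np.array(d) for d in [(-.5,-.5),(.5,-.5),(-.5,.5),(.5,.5)]])
    hm=hullmask(corners)
    def f(p):
        m=hullmask(proj(c,shape(p))); return 1-(m&hm).sum()/(m|hm).sum()
    st=np.array([[0]*len(p0)]+[[12*(i==j) if j<2 else .15*(i==j) for j in range(len(p0))] for i in range(len(p0))])+np.array(p0)
    r=minimize(f,p0,method="Nelder-Mead",options=dict(initial_simplex=st,xatol=.02,fatol=1e-4)); return r.x,1-r.fun
def colour(im,lo,hi,p,rad):
    h=cv2.inRange(cv2.cvtColor(im,cv2.COLOR_BGR2HSV),lo,hi); k=np.zeros_like(h); cv2.circle(k,tuple(int(v) for v in p),rad,255,-1); h&=k
    n,l,st,_=cv2.connectedComponentsWithStats(h); return l==1+np.argmax(st[1:,4])
OR=((5,150,90),(22,255,255)); BL=((98,120,60),(120,255,255))
E
python3 - <<'E'
from h import *
for n in ["top","scene"]:
    im=cv2.imread(f"pics/{n}0.png"); optics.capture(n); c=cam(n)
    for nm,xy,col,sh,rad in [("stdL",(437,345),OR,lambda p:cyl(*p,14,72,90),35),("stdR",(436,-352),OR,lambda p:cyl(*p,14,72,90),35),
        ("samL",(471,179),BL,lambda p:cyl(*p,20.5,36,62),30),("samR",(440,-158),BL,lambda p:cyl(*p,20.5,36,62),30)]:
        uv=proj(c,[[*xy,60.]])[0]; m=colour(im,*col,uv,rad); p,i=fit(c,m,sh,xy); print(n,nm,m.sum(),p.round(1),round(i,3))
    for nm,xy in [("standards_tray",(610,13,0)),("samples_tray",(610,-243,.1)),("parts_tray",(635,235,0)),("pump_cassette",(455,-6,-.3))]:
        d=models.cut_out(n,nm)
        if not d: continue
        m=d[0]["region"]
        sh=(lambda p:box(*p,30,56,52)) if nm[0:2]=="pu" else (lambda p:box(*p,72,139,22))
        p,i=fit(c,m,sh,xy); print(n,nm,p.round(2),round(i,3))
        if nm!="pump_cassette" and nm!="parts_tray":
            m=colour(im,*(OR if nm[1]=="t" else BL),proj(c,[[*xy[:2],20.]])[0],60); p,i=fit(c,m,sh,xy); print("   colour",p.round(2),round(i,3))
E
```

```text
top stdL 206 [435.1 341. ] 0.651
top stdR 317 [ 433.  -344.6] 0.609
top samL 207 [472.7 177.2] 0.843
top samR 430 [ 439.1 -158. ] 0.845
top standards_tray [6.0451e+02 1.3580e+01 5.0000e-02] 0.967
   colour [6.0636e+02 1.3560e+01 4.0000e-02] 0.905
top samples_tray [ 6.0144e+02 -2.4814e+02  2.1000e-01] 0.964
   colour [ 6.0297e+02 -2.4952e+02  1.7000e-01] 0.883
top parts_tray [632.14 239.42   0.  ] 0.986
top pump_cassette [ 4.547e+02 -5.820e+00 -3.600e-01] 0.893
scene stdL 272 [453.8 334.7] 0.68
scene stdR 316 [ 441.7 -348.5] 0.708
scene samL 460 [471.1 178.8] 0.954
scene samR 490 [ 439.2 -154.4] 0.94
scene standards_tray [6.0845e+02 1.4470e+01 5.0000e-02] 0.973
   colour [6.078e+02 1.445e+01 5.000e-02] 0.938
scene samples_tray [ 6.0466e+02 -2.4644e+02  2.3000e-01] 0.946
   colour [ 6.0591e+02 -2.4682e+02  2.3000e-01] 0.925
scene parts_tray [635.23 242.25  -0.  ] 0.959
```

step_arm:
  series:
    - [-248, -79, 40, 0, 0, 1.128, 85]
    - [-248, -79, 40, 0, 0, 1.128, 85]
    - [-248, -79, 40, 0, 0, 1.128, 85]
    - [-248, -79, 40, 0, 0, 1.128, 85]
    - [-248, -79, 40, 0, 0, 1.128, 85]
    - [-248, -79, 40, 0, 0, 1.128, 85]
    - [-248, -79, 40, 0, 0, 1.128, 85]
    - [-248, -79, 40, 0, 0, 1.128, 85]
    - [-248, -79, 40, 0, 0, 1.128, 85]
    - [-248, -79, 40, 0, 0, 1.128, 85]
  grip_force: 40

```text
t: 2.4
eef_pos: [436.6, 342.0, 205.3]
orientation: [0.706, 0.708, 0.0, -0.0]
force: [-0.0, 0.7, -0.7]
finger_gap: 84.7
finger_force: 0.0
```

```bash
python3 - <<'E'
from h import *
for n,t in [("top",[(128,282),(499,284)]),("scene",[(496,160),(127,200)])]:
    im=cv2.imread(f"pics/{n}0.png"); c=cam(n); h=cv2.cvtColor(im,cv2.COLOR_BGR2HSV)
    for uv in t:
        print(n,uv,ray(c,uv,90).round(1)); u,v=uv; print(h[v,u-6:u+22:2].tolist())
c=cam("wrist"); s=status.read_state(); print(s["eef_pos"],s["orientation"],s["t"],s["joint_positions"])
im=optics.capture("wrist"); cv2.imwrite("pics/w1.png",im)
print(proj(c,[[437,341,90.],[437,341,0]]))
for d in models.cut_out("wrist","standard_a"): print(d["score"],d["bbox"])
E
```

```text
top (128, 282) [434.7 339.   90. ]
[[23, 194, 255], [23, 191, 255], [23, 187, 255], [24, 186, 255], [24, 184, 255], [24, 179, 255], [21, 192, 255], [11, 224, 167], [10, 228, 103], [8, 225, 94], [9, 238, 89], [10, 234, 48], [9, 221, 45], [15, 44, 93]]
top (499, 284) [ 433.3 -348.9   90. ]
[[20, 203, 255], [23, 191, 255], [23, 196, 255], [22, 197, 255], [22, 198, 255], [22, 201, 255], [21, 203, 255], [9, 193, 207], [120, 36, 50], [120, 21, 49], [120, 16, 47], [120, 21, 49], [120, 20, 50], [128, 20, 51]]
scene (496, 160) [439.5 341.   90. ]
[[15, 255, 255], [16, 255, 249], [15, 255, 248], [15, 255, 248], [15, 255, 248], [16, 255, 249], [15, 255, 254], [104, 113, 43], [140, 17, 46], [150, 12, 42], [60, 6, 42], [0, 11, 45], [0, 0, 43], [120, 18, 43]]
scene (127, 200) [ 440.8 -347.8   90. ]
[[15, 251, 244], [15, 247, 243], [14, 250, 241], [15, 250, 242], [15, 255, 242], [14, 247, 243], [14, 245, 247], [8, 167, 84], [174, 29, 44], [0, 24, 43], [168, 28, 45], [176, 37, 48], [170, 43, 53], [0, 48, 48]]
[436.61484577 341.96079303 205.34878926] [ 7.06396577e-01  7.07816270e-01  6.62466611e-05 -1.49374337e-05] 2.4 [ 5.19629458e-01  2.88124455e-01 -8.69390537e-02  1.19561289e+00
  6.37459267e-05  2.08841804e+00]
[[318.08722688 244.48915822]
 [318.46332165 216.06725719]]
0.91 [296.7, 197.6, 50.3, 61.1]
```

View pics/w1.png

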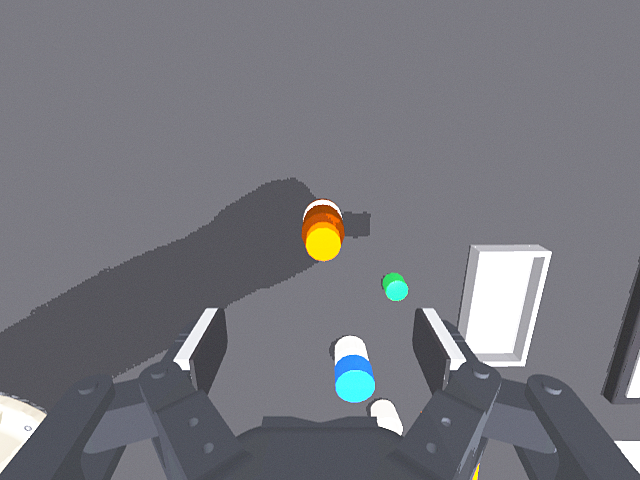

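The wrist view shows the left bottle's cap top centred at about (323,243), between the open fingers. The jar is at (354,382) and the grey tray is at right.

```bash
cat >> h.py <<'E'
def capw(lo,hi,z,near,rad=40):
    c=cam("wrist"); s=status.read_state(); im=optics.capture("wrist"); uv=proj(c,[[*near,z]])[0]
    m=colour(im,lo,hi,uv,rad); ys,xs=np.nonzero(m); ctr=((xs.min()+xs.max())/2,(ys.min()+ys.max())/2)
    print("t",s["t"],"tcp",s["eef_pos"].round(1),"px",ctr,m.sum(),"pos",ray(c,ctr,z).round(1)); return im
E
python3 - <<'E'
from h import *
capw((18,120,200),(30,255,255),90,(437,341))
E
```

```text
t 2.5 tcp [436.5 342.1 205.4] px (np.float64(323.0), np.float64(241.5)) 1051 pos [440.7 343.6  90. ]
```

step_arm:
  series:
    - [1, 3, 30, 0, 0, 0, 85]
    - [1, 3, 70, 0, 0, 0, 85]
    - [1, 3, 110, 0, 0, 0, 85]
    - [1, 3, 140, 0, 0, 0, 85]
    - [1, 3, 155, 0, 0, 0, 85]
    - [1, 3, 161, 0, 0, 0, 85]
    - [1, 3, 161, 0, 0, 0, 85]
    - [1, 3, 161, 0, 0, 0, 20]
    - [1, 3, 161, 0, 0, 0, 20]
    - [1, 3, 161, 0, 0, 0, 20]
    - [1, 3, 161, 0, 0, 0, 20]
    - [1, 3, 161, 0, 0, 0, 20]
  grip_force: 40

```text
t: 3.75
eef_pos: [440.2, 343.4, 45.5]
orientation: [0.707, 0.707, 0.001, 0.0]
force: [-1.8, -0.1, 6.1]
finger_gap: 36.8
finger_force: 39.9
```

step_arm:
  series:
    - [0, 0, -25, 0, 0, 0, 20]
    - [0, 0, -60, 0, 0, 0, 20]
    - [0, 0, -85, 0, 0, 0, 20]
    - [-20, 10, -85, 0, 0, 0, 20]
    - [-55, 30, -85, 0, 0, 0, 20]
    - [-95, 53, -85, 0, 0, 0, 20]
    - [-135, 75, -85, 0, 0, 0, 20]
    - [-175, 98, -85, 0, 0, 0, 20]
    - [-215, 120, -85, 0, 0, 0, 20]
    - [-255, 142, -85, 0, 0, 0, 20]
    - [-285, 159, -85, 0, 0, 0, 20]
    - [-296, 165, -85, 0, 0, 0, 20]

```text
t: 4.95
eef_pos: [606.3, 43.5, 129.1]
orientation: [0.708, 0.706, 0.0, 0.001]
force: [-0.9, -0.0, -1.7]
finger_gap: 36.9
finger_force: 40.4
```

```bash
python3 - <<'E'
from h import *
s=status.read_state(); print(s["eef_pos"],s["finger_gap"],s["force"])
im=capw((18,120,200),(30,255,255),135,s["eef_pos"][:2]); cv2.imwrite("pics/w2.png",im)
c=cam("wrist")
print(proj(c,box(606.5,14,.05,72,139,22)[1::2]).round())
E
```

```text
[606.25060175  43.5466867  129.1342302 ] 36.915756444406114 [-0.8874019  -0.04549651 -1.66659597]Traceback (most recent call last):
  File "<stdin>", line 3, in <module>
  File "h.py", line 37, in capw
    m=colour(im,lo,hi,uv,rad); ys,xs=np.nonzero(m); ctr=((xs.min()+xs.max())/2,(ys.min()+ys.max())/2)
  File "h.py", line 33, in colour
    n,l,st,_=cv2.connectedComponentsWithStats(h); return l==1+np.argmax(st[1:,4])
                                                              ~~~~~~~~~^^^^^^^^^^
    return _wrapfunc(a, 'argmax', axis=axis, out=out, **kwds)
    return bound(*args, **kwds)
ValueError: attempt to get argmax of an empty sequence
```

```bash
python3 - <<'E'
from h import *
c=cam("wrist"); im=optics.capture("wrist"); s=status.read_state(); print(s["eef_pos"],s["t"])
q=proj(c,box(606.5,14,.05,72,139,22)[1::2]); print(q.round())
for p in q: cv2.circle(im,tuple(int(v) for v in p),4,(0,255,0),1)
cv2.imwrite("pics/w2.png",im)
E
```

```text
[605.17614716  45.31160647 128.95239897] 5.05
[[280. 358.]
 [262. 197.]
 [364. 354.]
 [363. 191.]]
```

View pics/w2.png

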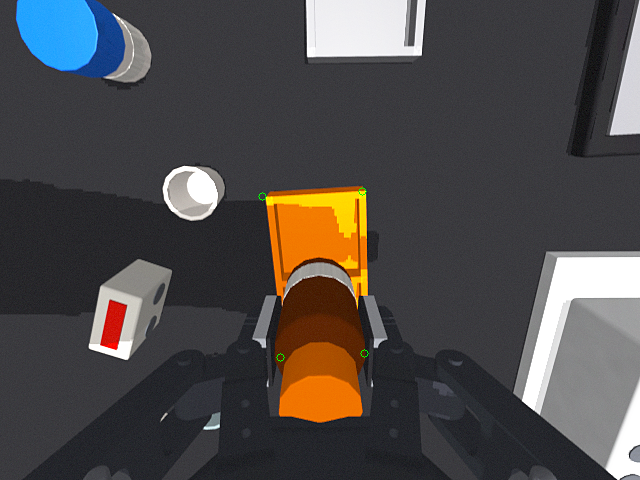

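step_arm:
  series:
    - [3, 2, 0, 0, 0, 0, 20]
    - [3, 2, 25, 0, 0, 0, 20]
    - [3, 2, 50, 0, 0, 0, 20]
    - [3, 2, 65, 0, 0, 0, 20]
    - [3, 2, 72, 0, 0, 0, 20]
    - [3, 2, 76, 0, 0, 0, 20]
    - [3, 2, 79, 0, 0, 0, 20]
    - [3, 2, 79, 0, 0, 0, 20]
    - [3, 2, 79, 0, 0, 0, 20]

```text
t: 5.95
eef_pos: [607.2, 50.1, 51.1]
orientation: [0.707, 0.707, 0.001, 0.001]
force: [0.1, -0.1, -1.3]
finger_gap: 36.8
finger_force: 40.5
```

step_arm:
  series:
    - [0, 0, 0.7, 0, 0, 0, 20]
    - [0, 0, 1.5, 0, 0, 0, 20]
    - [0, 0, 1.5, 0, 0, 0, 20]

```text
t: 6.25
eef_pos: [607.2, 49.9, 50.5]
orientation: [0.707, 0.707, 0.001, 0.001]
force: [-2.4, 0.8, 7.9]
finger_gap: 37.1
finger_force: 41.2
```

step_arm:
  series:
    - [0, 0, 0, 0, 0, 0, 60]
    - [0, 0, 0, 0, 0, 0, 60]
    - [0, 0, 0, 0, 0, 0, 60]
    - [0, 0, 0, 0, 0, 0, 60]
    - [0, 0, -15, 0, 0, 0, 60]
    - [0, 0, -45, 0, 0, 0, 60]
    - [0, 0, -85, 0, 0, 0, 60]
    - [0, 0, -125, 0, 0, 0, 60]
    - [0, 0, -155, 0, 0, 0, 85]
    - [0, 0, -155, 0, 0, 0, 85]

```text
t: 7.25
eef_pos: [609.4, 49.8, 209.1]
orientation: [0.707, 0.707, 0.003, 0.003]
force: [-0.2, 1.0, -0.2]
finger_gap: 84.5
finger_force: 0.0
```

```bash
python3 - <<'E'
from h import *
c=cam("wrist"); im=optics.capture("wrist"); s=status.read_state(); print(s["eef_pos"],s["t"])
q=proj(c,box(608.5,16,.05,72,139,22)[1::2]); print(q.round())
for p in q: cv2.circle(im,tuple(int(v) for v in p),4,(0,255,0),1)
cv2.imwrite("pics/w3.png",im)
E
```

```text
[608.25136409  49.86250365 206.40562215] 7.3
[[286. 313.]
 [274. 185.]
 [352. 310.]
 [349. 181.]]
```

View pics/w3.png

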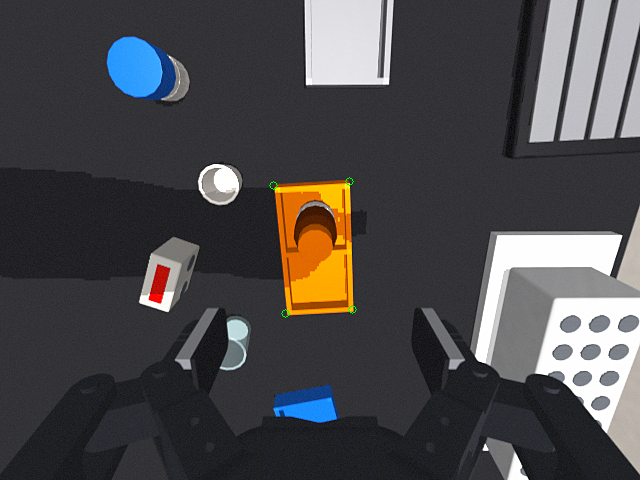

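step_arm:
  series:
    - [-20, -8, 0, 0, 0, 0, 85]
    - [-60, -25, 0, 0, 0, 0, 85]
    - [-105, -44, 0, 0, 0, 0, 85]
    - [-150, -62, 0, 0, 0, 0, 85]
    - [-195, -81, 0, 0, 0, 0, 85]
    - [-240, -100, 0, 0, 0, 0, 85]
    - [-285, -119, 0, 0, 0, 0, 85]
    - [-330, -137, 0, 0, 0, 0, 85]
    - [-370, -154, 0, 0, 0, 0, 85]
    - [-390, -163, 0, 0, 0, 0, 85]
    - [-398, -166, 0, 0, 0, 0, 85]
    - [-398, -166, 0, 0, 0, 0, 85]

```text
t: 8.5
eef_pos: [439.8, -348.3, 202.3]
orientation: [0.708, 0.706, 0.0, -0.001]
force: [0.5, 0.6, -0.4]
finger_gap: 85.0
finger_force: 0.0
```

```bash
python3 - <<'E'
from h import *
im=capw((18,120,200),(30,255,255),90,(440,-348)); cv2.imwrite("pics/w4.png",im)
print(status.read_state()["joint_positions"])
E
```

```text
t 8.5 tcp [ 439.8 -348.3  202.3] px (np.float64(318.5), np.float64(244.5)) 876 pos [ 440.4 -348.    90. ]
[-8.11289549e-01  3.03086796e-01 -7.31483611e-02  1.19684376e+00
  5.94460320e-04  7.59907656e-01]
```

View pics/w4.png

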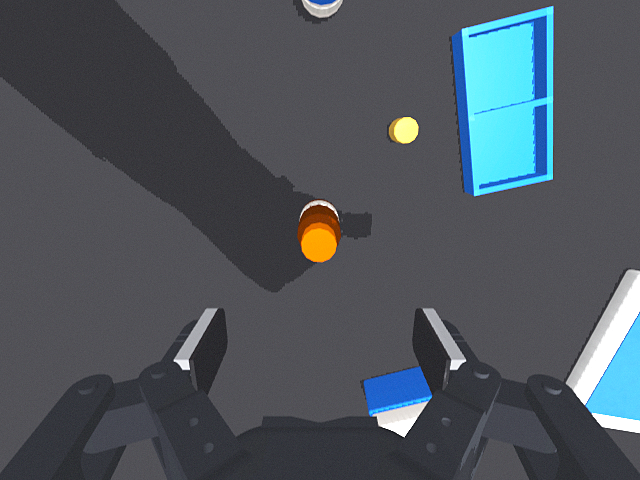

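step_arm:
  series:
    - [0, 0, 30, 0, 0, 0, 85]
    - [0, 0, 70, 0, 0, 0, 85]
    - [0, 0, 110, 0, 0, 0, 85]
    - [0, 0, 140, 0, 0, 0, 85]
    - [0, 0, 153, 0, 0, 0, 85]
    - [0, 0, 158, 0, 0, 0, 85]
    - [0, 0, 158, 0, 0, 0, 85]
    - [0, 0, 158, 0, 0, 0, 20]
    - [0, 0, 158, 0, 0, 0, 20]
    - [0, 0, 158, 0, 0, 0, 20]
    - [0, 0, 158, 0, 0, 0, 20]
    - [0, 0, 158, 0, 0, 0, 20]

```text
t: 9.75
eef_pos: [441.0, -348.8, 47.0]
orientation: [0.707, 0.707, -0.0, 0.001]
force: [-1.4, 0.2, 5.5]
finger_gap: 36.9
finger_force: 39.7
```

```bash
python3 - <<'E'
from h import *
import bench
im=cv2.imread("pics/w4.png")
m=optics.camera_model("wrist"); T=np.eye(4); T[:3,:3]=R.from_quat([.708,.706,0,-.001]).as_matrix(); T[:3,3]=[439.8,-348.3,202.3]
W=T@np.array(m["hand_eye"]); c=(np.array(m["K"],float),W[:3,:3].T,-W[:3,:3].T@W[:3,3])
for uv in [(462,30),(553,8),(473,195),(553,178)]: print(ray(c,uv,22).round(1))
k=cv2.inRange(cv2.cvtColor(im,cv2.COLOR_BGR2HSV),(85,100,60),(125,255,255)); k[220:]=0; k[:,:430]=0; k[:,570:]=0
print(fit(c,k>0,lambda p:box(*p,72,139,22),(604,-247,.22)))
E
```

```text
[ 556.8 -188.1   22. ]
[ 626.9 -173.2   22. ]
[ 585.4 -322.6   22. ]
[ 657. -307.   22.]
(array([ 6.06474841e+02, -2.46494590e+02,  2.12166728e-01]), np.float64(0.9717047320495596))
```

step_arm:
  series:
    - [0, 0, -25, 0, 0, 0, 20]
    - [0, 0, -60, 0, 0, 0, 20]
    - [0, 0, -85, 0, 0, 0, 20]
    - [20, 10, -85, 0, 0, 0, 20]
    - [60, 31, -85, 0, 0, 0, 20]
    - [105, 54, -85, 0, 0, 0, 20]
    - [150, 77, -85, 0, 0, 0, 20]
    - [195, 100, -85, 0, 0, 0, 20]
    - [240, 123, -85, 0, 0, 0, 20]
    - [285, 146, -85, 0, 0, 0, 20]
    - [318, 162, -85, 0, 0, 0, 20]
    - [331, 169, -85, 0, 0, 0, 20]

```text
t: 10.95
eef_pos: [610.7, -13.5, 130.8]
orientation: [0.706, 0.709, 0.001, -0.0]
force: [0.4, -0.8, -0.5]
finger_gap: 37.1
finger_force: 40.4
```

step_arm:
  series:
    - [0, 0, 0, 0, 0, 0, 20]
    - [0, 0, 0, 0, 0, 0, 20]
    - [0, 0, 0, 0, 0, 0, 20]

```text
t: 11.25
eef_pos: [609.0, -18.5, 130.7]
orientation: [0.708, 0.706, -0.0, -0.0]
force: [-0.4, -0.2, -0.5]
finger_gap: 36.6
finger_force: 40.4
```

step_arm:
  series:
    - [0, 1, 25, 0, 0, 0, 20]
    - [0, 1, 50, 0, 0, 0, 20]
    - [0, 1, 65, 0, 0, 0, 20]
    - [0, 1, 72, 0, 0, 0, 20]
    - [0, 1, 76, 0, 0, 0, 20]
    - [0, 1, 77.5, 0, 0, 0, 20]
    - [0, 1, 78.5, 0, 0, 0, 20]
    - [0, 1, 78.5, 0, 0, 0, 20]

```text
t: 12.05
eef_pos: [611.2, -17.2, 53.1]
orientation: [0.707, 0.707, 0.0, 0.001]
force: [-0.7, 0.2, -0.2]
finger_gap: 36.9
finger_force: 40.4
```

step_arm:
  series:
    - [0, 0, 1, 0, 0, 0, 20]
    - [0, 0, 1.5, 0, 0, 0, 20]
    - [0, 0, 1.5, 0, 0, 0, 20]

```text
t: 12.35
eef_pos: [611.3, -17.1, 52.1]
orientation: [0.707, 0.707, 0.001, 0.001]
force: [-2.1, 0.0, 4.5]
finger_gap: 36.9
finger_force: 40.8
```

step_arm:
  series:
    - [0, 0, 0, 0, 0, 0, 60]
    - [0, 0, 0, 0, 0, 0, 60]
    - [0, 0, 0, 0, 0, 0, 60]
    - [0, 0, 0, 0, 0, 0, 60]
    - [0, 0, -15, 0, 0, 0, 60]
    - [0, 0, -45, 0, 0, 0, 60]
    - [0, 0, -85, 0, 0, 0, 60]
    - [0, 0, -125, 0, 0, 0, 60]
    - [0, 0, -150, 0, 0, 0, 85]
    - [0, 0, -150, 0, 0, 0, 85]
    - [0, 0, -150, 0, 0, 0, 85]

```text
t: 13.45
eef_pos: [610.9, -17.1, 201.1]
orientation: [0.707, 0.707, 0.0, 0.0]
force: [0.1, 0.8, -1.1]
finger_gap: 85.1
finger_force: 0.0
```

```bash
python3 - <<'E'
from h import *
c=cam("wrist"); im=optics.capture("wrist"); s=status.read_state(); print(s["eef_pos"],s["t"])
for q,p in [((608.5,16,.05),0),((606.5,-247,.213),0)]:
  for p in proj(c,box(*q,72,139,22)[1::2]): cv2.circle(im,tuple(int(v) for v in p),4,(0,255,0),1)
cv2.imwrite("pics/w5.png",im)
E
```

```text
[610.17083714 -17.01181612 199.86484317] 13.5
```

View pics/w5.png

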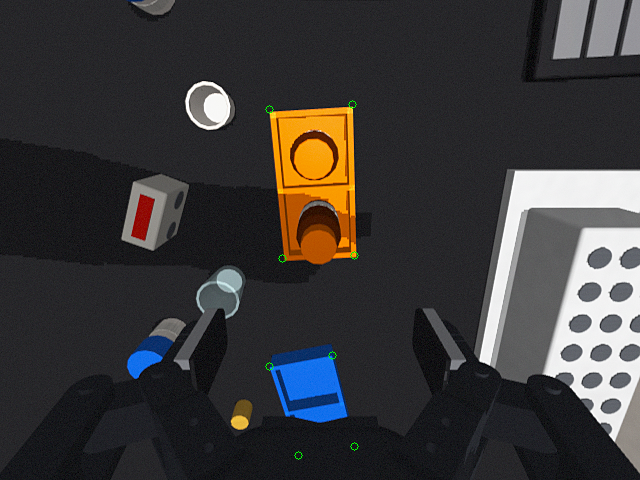

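step_arm:
  series:
    - [-15, -19, 0, 0, 0, 0, 85]
    - [-45, -55, 0, 0, 0, 0, 85]
    - [-77, -95, 0, 0, 0, 0, 85]
    - [-105, -130, 0, 0, 0, 0, 85]
    - [-128, -157, 0, 0, 0, 0, 85]
    - [-138, -170, 0, 0, 0, 0, 85]
    - [-138, -170, 0, 0, 0, 0, 85]
    - [-138, -170, 0, 0, 0, 0, 85]

```text
t: 14.3
eef_pos: [440.1, -154.9, 199.7]
orientation: [0.707, 0.707, -0.0, -0.001]
force: [0.0, 0.8, 0.8]
finger_gap: 84.9
finger_force: 0.0
```

```bash
python3 - <<'E'
from h import *
im=capw((85,100,60),(125,255,255),50,(440,-156)); cv2.imwrite("pics/w6.png",im)
c=cam("wrist"); k=colour(im,(85,100,60),(125,255,255),proj(c,[[440,-156,50.]])[0],45); print(fit(c,k,lambda p:cyl(*p,20.5,36,62),(440,-156)))
E
```

```text
t 14.3 tcp [ 440.1 -154.9  199.7] px (np.float64(322.0), np.float64(231.5)) 1996 pos [ 443.6 -155.5   50. ]
(array([ 443.94464489, -155.12869053]), np.float64(0.976685023344906))
```

step_arm:
  series:
    - [0, 3.5, 30, 0, 0, 0, 85]
    - [0, 3.5, 70, 0, 0, 0, 85]
    - [0, 3.5, 110, 0, 0, 0, 85]
    - [0, 3.5, 140, 0, 0, 0, 85]
    - [0, 3.5, 153, 0, 0, 0, 85]
    - [0, 3.5, 157, 0, 0, 0, 85]
    - [0, 3.5, 157, 0, 0, 0, 85]
    - [0, 3.5, 157, 0, 0, 0, 20]
    - [0, 3.5, 157, 0, 0, 0, 20]
    - [0, 3.5, 157, 0, 0, 0, 20]
    - [0, 3.5, 157, 0, 0, 0, 20]
    - [0, 3.5, 157, 0, 0, 0, 20]

```text
t: 15.55
eef_pos: [444.8, -155.4, 44.8]
orientation: [0.707, 0.707, 0.0, 0.001]
force: [-0.0, 0.5, 5.9]
finger_gap: 40.0
finger_force: 40.1
```

step_arm:
  series:
    - [0, 0, -25, 0, 0, 0, 20]
    - [0, 0, -60, 0, 0, 0, 20]
    - [0, 0, -80, 0, 0, 0, 20]
    - [-14, 19, -80, 0, 0, 0, 20]
    - [-40, 55, -80, 0, 0, 0, 20]
    - [-70, 95, -80, 0, 0, 0, 20]
    - [-97, 132, -80, 0, 0, 0, 20]
    - [-116, 158, -80, 0, 0, 0, 20]
    - [-124, 169, -80, 0, 0, 0, 20]
    - [-124, 169, -80, 0, 0, 0, 20]
    - [-124, 169, -80, 0, 0, 0, 20]
    - [-124, 169, -80, 0, 0, 0, 20]

```text
t: 16.75
eef_pos: [612.1, -278.3, 123.7]
orientation: [0.707, 0.707, -0.0, -0.001]
force: [0.3, 0.3, -0.6]
finger_gap: 40.5
finger_force: 40.6
```

```bash
python3 - <<'E'
from h import *
c=cam("wrist"); im=optics.capture("wrist"); s=status.read_state(); print(s["eef_pos"],s["t"])
for q in [(606.5,-247,.213)]:
  for p in proj(c,box(*q,72,139,22)[1::2]): cv2.circle(im,tuple(int(v) for v in p),4,(0,255,0),1)
cv2.imwrite("pics/w7.png",im)
E
```

```text
[ 612.24951436 -278.29084384  123.95926028] 16.8
```

View pics/w7.png

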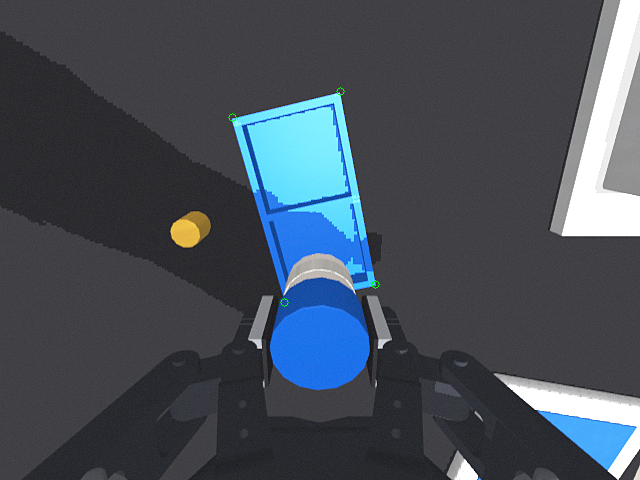

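step_arm:
  series:
    - [-1, 1, 25, 0, 0, 0, 20]
    - [-1, 1, 48, 0, 0, 0, 20]
    - [-1, 1, 62, 0, 0, 0, 20]
    - [-1, 1, 69, 0, 0, 0, 20]
    - [-1, 1, 72, 0, 0, 0, 20]
    - [-1, 1, 74, 0, 0, 0, 20]
    - [-1, 1, 74, 0, 0, 0, 20]

```text
t: 17.5
eef_pos: [614.6, -280.3, 50.5]
orientation: [0.707, 0.707, 0.0, 0.001]
force: [0.9, -0.6, -0.1]
finger_gap: 39.7
finger_force: 40.6
```

step_arm:
  series:
    - [0, 0, 1, 0, 0, 0, 20]
    - [0, 0, 1.5, 0, 0, 0, 20]
    - [0, 0, 1.5, 0, 0, 0, 20]

```text
t: 17.8
eef_pos: [614.8, -280.5, 49.9]
orientation: [0.707, 0.707, 0.0, 0.001]
force: [-1.1, 0.5, 4.8]
finger_gap: 40.1
finger_force: 41.1
```

step_arm:
  series:
    - [0, 0, 0, 0, 0, 0, 62]
    - [0, 0, 0, 0, 0, 0, 62]
    - [0, 0, 0, 0, 0, 0, 62]
    - [0, 0, 0, 0, 0, 0, 62]
    - [0, 0, -15, 0, 0, 0, 62]
    - [0, 0, -45, 0, 0, 0, 62]
    - [0, 0, -85, 0, 0, 0, 62]
    - [0, 0, -125, 0, 0, 0, 62]
    - [0, 0, -150, 0, 0, 0, 85]
    - [0, 0, -150, 0, 0, 0, 85]

```text
t: 18.8
eef_pos: [616.2, -281.3, 203.5]
orientation: [0.707, 0.707, 0.001, 0.004]
force: [1.1, -0.2, -0.5]
finger_gap: 84.7
finger_force: 0.0
```

step_arm:
  series:
    - [20, -6, 0, 0, 0, 0, 85]
    - [65, -20, 0, 0, 0, 0, 85]
    - [112, -34, 0, 0, 0, 0, 85]
    - [160, -48, 0, 0, 0, 0, 85]
    - [208, -63, 0, 0, 0, 0, 85]
    - [256, -77, 0, 0, 0, 0, 85]
    - [304, -92, 0, 0, 0, 0, 85]
    - [352, -106, 0, 0, 0, 0, 85]
    - [400, -120, 0, 0, 0, 0, 85]
    - [440, -133, 0, 0, 0, 0, 85]
    - [458, -138, 0, 0, 0, 0, 85]
    - [458, -138, 0, 0, 0, 0, 85]

```text
t: 20.0
eef_pos: [474.5, 180.2, 197.3]
orientation: [0.706, 0.709, -0.001, -0.001]
force: [-0.2, -0.2, -0.7]
finger_gap: 85.1
finger_force: 0.0
```

step_arm:
  series:
    - [0, 0, 0, 0, 0, 0, 85]
    - [0, 0, 0, 0, 0, 0, 85]

```text
t: 20.2
eef_pos: [476.3, 177.0, 197.8]
orientation: [0.708, 0.707, -0.0, -0.0]
force: [-0.2, -0.2, 0.2]
finger_gap: 84.9
finger_force: 0.0
```

```bash
python3 - <<'E'
from h import *
im=capw((85,100,60),(125,255,255),50,(475,178)); cv2.imwrite("pics/w8.png",im)
c=cam("wrist"); k=colour(im,(85,100,60),(125,255,255),proj(c,[[475,178,50.]])[0],45); print(fit(c,k,lambda p:cyl(*p,20.5,36,62),(475,178)))
d=models.cut_out("wrist","crucible"); print([(x["score"],x["bbox"]) for x in d][:2])
optics.capture("top"); c=cam("top")
for q in ["crucible","beaker","sample_a","standard_a"]: print(q,[(round(x["score"],2),x["bbox"]) for x in models.cut_out("top",q)])
E
```

```text
t 20.2 tcp [476.3 177.  197.8] px (np.float64(315.5), np.float64(231.0)) 2027 pos [474.2 177.2  50. ]
(array([474.65357777, 177.06980039]), np.float64(0.9757981310615217))
[(0.7, [342.9, 286.4, 34.3, 43.7])]
crucible [(0.78, [260.9, 238.3, 17.8, 17.7])]
beaker [(0.82, [347.6, 234.9, 22.7, 22.2])]
sample_a [(0.84, [214.0, 253.5, 18.1, 24.0]), (0.69, [439.1, 184.4, 24.3, 28.0]), (0.26, [260.6, 237.6, 16.6, 17.4])]
standard_a [(0.83, [310.7, 184.9, 22.6, 30.1]), (0.82, [279.6, 184.8, 16.6, 27.2])]
```

step_arm:
  series:
    - [0, -1, 30, 0, 0, 0, 85]
    - [0, -1, 70, 0, 0, 0, 85]
    - [0, -1, 110, 0, 0, 0, 85]
    - [0, -1, 140, 0, 0, 0, 85]
    - [0, -1, 151, 0, 0, 0, 85]
    - [0, -1, 155, 0, 0, 0, 85]
    - [0, -1, 155, 0, 0, 0, 85]
    - [0, -1, 155, 0, 0, 0, 20]
    - [0, -1, 155, 0, 0, 0, 20]
    - [0, -1, 155, 0, 0, 0, 20]
    - [0, -1, 155, 0, 0, 0, 20]
    - [0, -1, 155, 0, 0, 0, 20]

```text
t: 21.75
eef_pos: [475.9, 178.1, 44.5]
orientation: [0.707, 0.707, 0.001, 0.001]
force: [-1.4, -1.1, 6.4]
finger_gap: 40.1
finger_force: 39.9
```

step_arm:
  series:
    - [0, 0, -25, 0, 0, 0, 20]
    - [0, 0, -60, 0, 0, 0, 20]
    - [0, 0, -100, 0, 0, 0, 20]
    - [0, 0, -125, 0, 0, 0, 20]
    - [0, 0, -130, 0, 0, 0, 20]

```text
t: 22.25
eef_pos: [477.2, 178.4, 177.0]
orientation: [0.707, 0.707, 0.003, 0.002]
force: [-0.5, -0.6, 0.1]
finger_gap: 39.9
finger_force: 40.5
```

step_arm:
  series:
    - [-20, 6, 0, 0, 0, 0, 20]
    - [-60, 19, 0, 0, 0, 0, 20]
    - [-105, 33, 0, 0, 0, 0, 20]
    - [-150, 47, 0, 0, 0, 0, 20]
    - [-195, 62, 0, 0, 0, 0, 20]
    - [-240, 76, 0, 0, 0, 0, 20]
    - [-285, 90, 0, 0, 0, 0, 20]
    - [-330, 104, 0, 0, 0, 0, 20]
    - [-370, 117, 0, 0, 0, 0, 20]
    - [-392, 124, 0, 0, 0, 0, 20]
    - [-392, 124, 0, 0, 0, 0, 20]
    - [-392, 124, 0, 0, 0, 0, 20]

```text
t: 23.45
eef_pos: [598.4, -214.2, 171.6]
orientation: [0.708, 0.707, -0.0, -0.001]
force: [-0.1, 0.1, -1.0]
finger_gap: 40.2
finger_force: 40.5
```

step_arm:
  series:
    - [0, 0, 20, 0, 0, 0, 20]
    - [0, 0, 40, 0, 0, 0, 20]
    - [0, 0, 40, 0, 0, 0, 20]
    - [0, 0, 40, 0, 0, 0, 20]

```text
t: 23.85
eef_pos: [598.5, -212.6, 133.1]
orientation: [0.707, 0.708, -0.0, -0.001]
force: [1.2, 0.3, 0.2]
finger_gap: 40.0
finger_force: 40.5
```

```bash
python3 - <<'E'
from h import *
c=cam("wrist"); im=optics.capture("wrist"); s=status.read_state(); print(s["eef_pos"],s["t"])
for q in [(606.5,-247,.213)]:
  for p in proj(c,box(*q,72,139,22)[1::2]): cv2.circle(im,tuple(int(v) for v in p),4,(0,255,0),1)
cv2.imwrite("pics/w9.png",im)
E
```

```text
[ 599.19412982 -213.11464945  133.92844317] 23.9
```

View pics/w9.png

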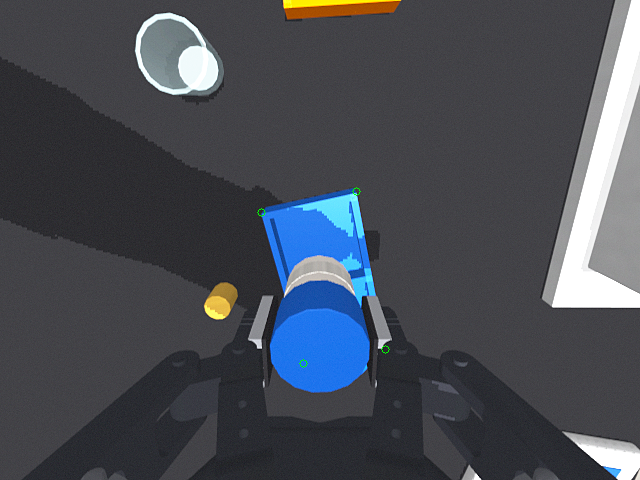

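The blue tray's corners match the model at (261,212) and (357,191), and the jar hangs over the free bay.

step_arm:
  series:
    - [-1, 0, 25, 0, 0, 0, 20]
    - [-1, 0, 55, 0, 0, 0, 20]
    - [-1, 0, 70, 0, 0, 0, 20]
    - [-1, 0, 77, 0, 0, 0, 20]
    - [-1, 0, 81, 0, 0, 0, 20]
    - [-1, 0, 83, 0, 0, 0, 20]
    - [-1, 0, 83, 0, 0, 0, 20]

```text
t: 24.6
eef_pos: [599.8, -215.3, 51.3]
orientation: [0.707, 0.707, 0.0, 0.001]
force: [0.0, 0.5, -0.5]
finger_gap: 40.3
finger_force: 40.5
```

step_arm:
  series:
    - [0, 0, 1, 0, 0, 0, 20]
    - [0, 0, 2.2, 0, 0, 0, 20]
    - [0, 0, 2.2, 0, 0, 0, 20]

```text
t: 24.9
eef_pos: [599.8, -215.5, 49.6]
orientation: [0.707, 0.707, 0.0, 0.001]
force: [-0.9, 0.2, 4.5]
finger_gap: 40.3
finger_force: 41.0
```

step_arm:
  series:
    - [0, 0, 0, 0, 0, 0, 62]
    - [0, 0, 0, 0, 0, 0, 62]
    - [0, 0, 0, 0, 0, 0, 62]
    - [0, 0, 0, 0, 0, 0, 62]
    - [0, 0, -15, 0, 0, 0, 62]
    - [0, 0, -45, 0, 0, 0, 62]
    - [0, 0, -85, 0, 0, 0, 62]
    - [0, 0, -125, 0, 0, 0, 62]
    - [0, 0, -150, 0, 0, 0, 85]
    - [0, 0, -150, 0, 0, 0, 85]

```text
t: 25.9
eef_pos: [601.3, -216.2, 203.0]
orientation: [0.707, 0.707, 0.001, 0.004]
force: [0.3, -0.4, -0.3]
finger_gap: 85.1
finger_force: 0.0
```

step_arm:
  series:
    - [20, -14, 0, 0, 0, 0, 85]
    - [55, -37, 0, 0, 0, 0, 85]
    - [90, -61, 0, 0, 0, 0, 85]
    - [125, -85, 0, 0, 0, 0, 85]
    - [160, -109, 0, 0, 0, 0, 85]
    - [190, -129, 0, 0, 0, 0, 85]
    - [209, -142, 0, 0, 0, 0, 85]
    - [209, -142, 0, 0, 0, 0, 85]
    - [209, -142, 0, 0, 0, 0, 85]
    - [209, -142, 0, 0, 0, 0, 85]

```text
t: 26.9
eef_pos: [457.8, -6.7, 197.8]
orientation: [0.707, 0.707, 0.0, 0.0]
force: [0.4, -0.1, 0.6]
finger_gap: 84.5
finger_force: 0.0
```

```bash
python3 - <<'E'
from h import *
c=cam("wrist"); s=status.read_state(); im=optics.capture("wrist"); print(s["eef_pos"],s["t"])
d=models.cut_out("wrist","pump_cassette"); print([(x["score"],x["bbox"]) for x in d])
p,i=fit(c,d[0]["region"],lambda p:box(*p,30,56,52),(458,-6,-.36)); print(p,i)
hs=cv2.cvtColor(im,cv2.COLOR_BGR2HSV); r=cv2.inRange(hs,(0,150,100),(4,255,255))|cv2.inRange(hs,(174,150,100),(180,255,255))
n,l,st,ce=cv2.connectedComponentsWithStats(r); j=1+np.argmax(st[1:,4]); (u,v),wh,a=cv2.minAreaRect(cv2.findNonZero((l==j).astype(np.uint8)))
print("red",st[j],wh,a,ray(c,(u,v),52)); b=cv2.boxPoints(((u,v),wh,a)); print([ray(c,q,52)[:2].round(1).tolist() for q in b])
h=cv2.convexHull(proj(c,box(*p,30,56,52)).astype(np.float32)); cv2.polylines(im,[h.astype(int)],True,(0,255,0),1)
cv2.imwrite("pics/w10.png",im)
E
```

```text
[457.788524    -6.73832136 197.76897412] 26.9
[(0.84, [295.5, 187.2, 50.7, 76.3])]
[ 4.59615877e+02 -4.32823650e+00 -3.76494168e-01] 0.9551729701076309
red [306 208  29  45 595] (13.588713645935059, 44.04762649536133) 22.249025344848633 [459.92805468  -4.85083021  52.        ]
[[447.0, -21.2], [461.7, 15.4], [472.4, 10.9], [458.1, -26.1]]
```

View pics/w10.png

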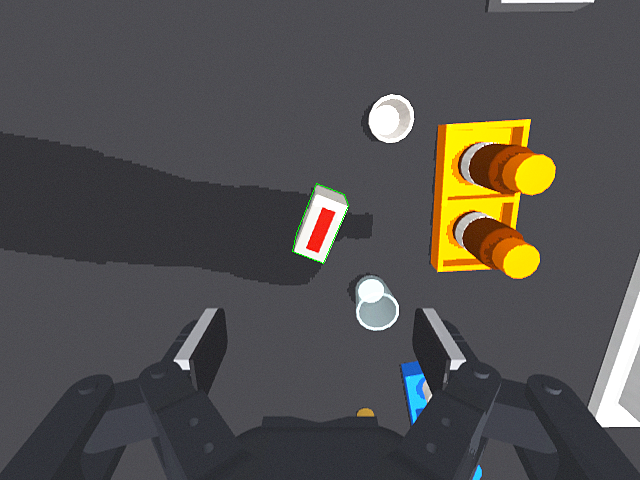

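step_arm:
  series:
    - [2, 2, 20, 0, 0, 0.14, 65]
    - [2, 2, 50, 0, 0, 0.28, 65]
    - [2, 2, 80, 0, 0, 0.38, 65]
    - [2, 2, 110, 0, 0, 0.38, 65]
    - [2, 2, 138, 0, 0, 0.38, 65]
    - [2, 2, 152, 0, 0, 0.38, 65]
    - [2, 2, 158, 0, 0, 0.38, 65]
    - [2, 2, 158, 0, 0, 0.38, 65]
    - [2, 2, 158, 0, 0, 0.38, 12]
    - [2, 2, 158, 0, 0, 0.38, 12]
    - [2, 2, 158, 0, 0, 0.38, 12]
    - [2, 2, 158, 0, 0, 0.38, 12]

```text
t: 28.2
eef_pos: [460.1, -4.2, 41.2]
orientation: [0.828, 0.561, 0.001, 0.001]
force: [-0.3, 0.0, 5.4]
finger_gap: 29.3
finger_force: 40.4
```

step_arm:
  series:
    - [0, 0, 0, 0, 0, 0, 12]
    - [0, 0, 0, 0, 0, 0, 12]

```text
t: 28.4
eef_pos: [460.1, -4.2, 41.1]
orientation: [0.828, 0.561, 0.001, 0.001]
force: [-1.5, -0.4, 5.7]
finger_gap: 29.2
finger_force: 40.4
```

step_arm:
  series:
    - [0, 0, -20, 0, 0, 0, 12]
    - [0, 0, -50, 0, 0, 0, 12]
    - [0, 0, -80, 0, 0, -0.13, 12]
    - [0, 0, -105, 0, 0, -0.26, 12]
    - [0, 0, -110, 0, 0, -0.38, 12]
    - [0, 0, -110, 0, 0, -0.38, 12]
  grip_force: 50

```text
t: 29.0
eef_pos: [459.9, -4.1, 151.4]
orientation: [0.707, 0.707, 0.001, 0.001]
force: [0.6, 0.1, -2.2]
finger_gap: 29.3
finger_force: 50.0
```

step_arm:
  series:
    - [18, 13, 0, 0, 0, 0, 12]
    - [50, 36, 0, 0, 0, 0, 12]
    - [85, 61, 0, 0, 0, 0, 12]
    - [120, 85, 0, 0, 0, 0, 12]
    - [155, 110, 0, 0, 0, 0, 12]
    - [190, 135, 0, 0, 0, 0, 12]
    - [220, 157, 0, 0, 0, 0, 12]
    - [240, 171, 0, 0, 0, 0, 12]
    - [246, 175, 0, 0, 0, 0, 12]
    - [246, 175, 0, 0, 0, 0, 12]
    - [246, 175, 0, 0, 0, 0, 12]
    - [246, 175, 0, 0, 0, 0, 12]

```text
t: 30.2
eef_pos: [633.4, 240.7, 150.0]
orientation: [0.708, 0.706, -0.001, -0.0]
force: [-0.2, 0.6, -1.3]
finger_gap: 29.1
finger_force: 50.1
```

```bash
python3 - <<'E'
from h import *
c=cam("wrist"); im=optics.capture("wrist"); s=status.read_state(); print(s["eef_pos"],s["t"],s["orientation"])
for p in proj(c,box(635.5,241.5,0,72,139,22)[1::2]): cv2.circle(im,tuple(int(v) for v in p),4,(0,255,0),1)
cv2.imwrite("pics/w11.png",im)
E
```

```text
[633.57837608 240.76429676 150.28580749] 30.25 [ 7.07727319e-01  7.06485656e-01 -2.29115312e-04 -8.57097133e-05]
```

View pics/w11.png

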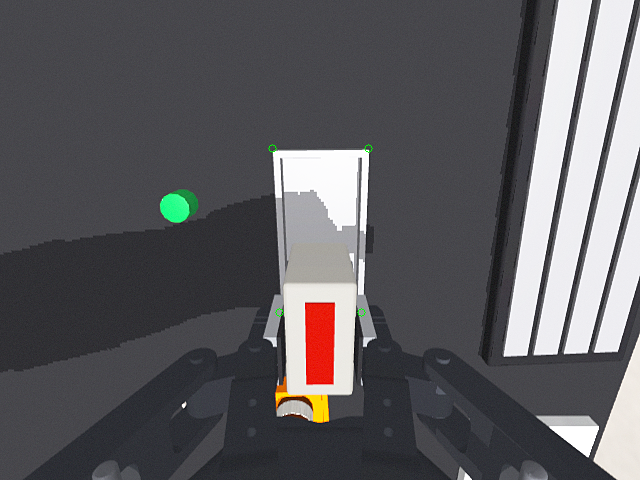

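The grey tray's corners, (273,151) and (369,151), match the model, and the cassette is square to the tray.

step_arm:
  series:
    - [0, 1, 30, 0, 0, 0, 12]
    - [0, 1, 60, 0, 0, 0, 12]
    - [0, 1, 82, 0, 0, 0, 12]
    - [0, 1, 94, 0, 0, 0, 12]
    - [0, 1, 99, 0, 0, 0, 12]
    - [0, 1, 102, 0, 0, 0, 12]
    - [0, 1, 102, 0, 0, 0, 12]
    - [0, 1, 102, 0, 0, 0, 12]

```text
t: 31.05
eef_pos: [636.0, 242.1, 49.4]
orientation: [0.707, 0.707, 0.001, 0.001]
force: [0.1, -0.2, -2.1]
finger_gap: 29.0
finger_force: 50.1
```

step_arm:
  series:
    - [0, 0, 1.5, 0, 0, 0, 12]
    - [0, 0, 2.5, 0, 0, 0, 12]
    - [0, 0, 3.5, 0, 0, 0, 12]
    - [0, 0, 3.5, 0, 0, 0, 12]

```text
t: 31.45
eef_pos: [635.5, 242.1, 46.2]
orientation: [0.707, 0.707, 0.001, 0.0]
force: [-1.8, -0.8, 6.1]
finger_gap: 29.1
finger_force: 50.9
```

step_arm:
  series:
    - [0, 0, 0, 0, 0, 0, 55]
    - [0, 0, 0, 0, 0, 0, 55]
    - [0, 0, 0, 0, 0, 0, 55]
    - [0, 0, 0, 0, 0, 0, 55]
    - [0, 0, -15, 0, 0, 0, 55]
    - [0, 0, -45, 0, 0, 0, 55]
    - [0, 0, -85, 0, 0, 0, 55]
    - [0, 0, -125, 0, 0, 0, 55]
    - [0, 0, -150, 0, 0, 0, 60]
    - [0, 0, -150, 0, 0, 0, 60]
    - [0, 0, -150, 0, 0, 0, 60]
    - [0, 0, -150, 0, 0, 0, 60]

```text
t: 32.65
eef_pos: [634.3, 241.7, 192.8]
orientation: [0.707, 0.707, -0.001, -0.001]
force: [-0.0, -0.3, 0.0]
finger_gap: 60.1
finger_force: 0.0
```

```bash
python3 - <<'E'
from h import *
a=optics.capture("scene"); cv2.imwrite("pics/s2.png",a)
E
```

```text
(no output)
```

View pics/s2.png

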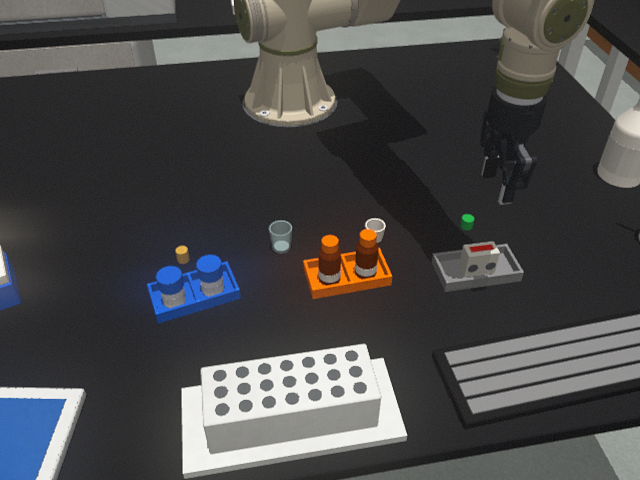

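The scene shows both jars upright in the blue tray (170,285 and 209,275) and both bottles in the orange tray (330,260 and 367,253). The cassette is in the grey tray (481,260), the beaker and crucible are where they were, and the gripper is clear.

```bash
python3 -c "
from bench import env
print(env.finish_job())"
```

```text
the job is handed in; nothing more can be done
None
```

I placed both standards in the orange tray, then both samples in the blue tray, then the cassette in the grey tray, and handed the job in at about 33 s; the last camera view showed all five upright with the beaker and crucible where they were, but the hand-in returned no verdict.

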